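# Sort the used sample ware beside the analyser into its trays

## Task

Put the sample ware lying mixed on the bench away where each kind belongs: stand the two capped vials upright in the two square bays of the white rack, lay the two ceramic boats flat and open side up in the two long slots of the low tray, and stand the crucible upright in the round dish, one thing to each bay. Set each one down on the floor of its bay gently rather than dropping it, and leave the white bottle and the beaker standing where they are.

Things in the scene. Friction and masses are not known exactly. Their poses are not given: they have to be found in the camera images.
- vial_a: loose upright sample vial of brown glass with a black screw cap: body 28 mm in diameter and 43 mm high, then a shoulder, cap 25 mm in diameter from 47 to 60 mm height; total height 60 mm, about 40 g. Starts upright on the bench. Origin: centre of its underside, z up along its axis. The two vials are alike and may go in either bay.
- vial_b: loose upright sample vial of brown glass with a black screw cap: body 28 mm in diameter and 43 mm high, then a shoulder, cap 25 mm in diameter from 47 to 60 mm height; total height 60 mm, about 40 g. Starts upright on the bench. Origin: centre of its underside, z up along its axis. The two vials are alike and may go in either bay.
- boat_a: loose white ceramic combustion boat, an open trough 90 mm long (its x axis), 20 mm wide (y), 16 mm high (z), walls and floor 3 mm, about 30 g. Starts lying right way up (open side up) on the bench at any yaw. Origin: centre of its underside. Easily picked across its 20 mm width at the middle. The two boats are alike and may go in either slot, either way round.
- boat_b: loose white ceramic combustion boat, an open trough 90 mm long (its x axis), 20 mm wide (y), 16 mm high (z), walls and floor 3 mm, about 30 g. Starts lying right way up (open side up) on the bench at any yaw. Origin: centre of its underside. Easily picked across its 20 mm width at the middle. The two boats are alike and may go in either slot, either way round.
- crucible: loose white ceramic crucible, an open cup 34 mm in diameter at the foot and 38 mm at the rim, 34 mm high, wall 3 mm, about 40 g. Starts upright on the bench. Origin: centre of its underside, z up.
- vial_rack: fixed white plastic rack (grey bay floors), 56 mm (its x) by 126 mm (y), 29 mm high, with two square bays 48 by 48 mm, open upwards, whose centres lie at y = +35 mm and y = -35 mm of the rack's frame (x = 0). Bay floor 4 mm above the bench, bay walls rising 25 mm above that floor. Origin: centre of its underside, on the bench; turned by up to about 30 degrees either way.
- boat_tray: fixed low metal tray (bright rim and rib, dark floor), 116 mm (its x) by 118 mm (y), 10 mm high, with two long slots 108 mm (x) by 44 mm (y), whose centres lie at y = +33 mm and y = -33 mm of the tray's frame (x = 0). Slot floor 4 mm above the bench, rim and the 22 mm broad rib between the slots 6 mm above that floor. Origin: centre of its underside, on the bench; turned by up to about 30 degrees either way.
- dish: fixed round dark steel dish for the crucible, 72 mm outer and 64 mm inner diameter, 14 mm high, inner floor 4 mm above the bench, wall rising 10 mm above that floor. Origin: centre of its underside, on the bench.
- reagent: bystander: white plastic bottle with black cap, 66 mm in diameter, 150 mm high, standing to the left of the work. Origin: centre of its underside.
- beaker: bystander: empty clear glass beaker, 72 mm across the rim, 80 mm high, standing to the right of the work. Origin: centre of its underside.
There are look-alikes about, which are no part of the job. What is shaped like the vial_b but blue is not meant. What is shaped like the boat_a but turquoise is not meant.

How it is judged:
At the end, for the whole second after the job is handed in: Vials upright in rack bays of their own (centre within 14 mm of bay centre per axis), boats flat, open side up, in slots of their own (15 mm), crucible upright in the dish (18 mm); undersides within 3 mm of the bay floors, tilts below 0.12 rad, all at rest (((x of vial_a in the frame of vial_rack between -0.014 and 0.014 m and y of vial_a in the frame of vial_rack between -0.049 and -0.021 m) or (x of vial_a in the frame of vial_rack between -0.014 and 0.014 m and y of vial_a in the frame of vial_rack between 0.021 and 0.049 m)) and ((x of boat_a in the frame of boat_tray between -0.015 and 0.015 m and y of boat_a in the frame of boat_tray between -0.048 and -0.018 m) or (x of boat_a in the frame of boat_tray between -0.015 and 0.015 m and y of boat_a in the frame of boat_tray between 0.018 and 0.048 m)) and z of vial_a in the frame of vial_rack between 0 and 0.007 m and z of boat_a in the frame of boat_tray between 0 and 0.007 m and ((x of vial_b in the frame of vial_rack between -0.014 and 0.014 m and y of vial_b in the frame of vial_rack between -0.049 and -0.021 m) or (x of vial_b in the frame of vial_rack between -0.014 and 0.014 m and y of vial_b in the frame of vial_rack between 0.021 and 0.049 m)) and ((x of boat_b in the frame of boat_tray between -0.015 and 0.015 m and y of boat_b in the frame of boat_tray between -0.048 and -0.018 m) or (x of boat_b in the frame of boat_tray between -0.015 and 0.015 m and y of boat_b in the frame of boat_tray between 0.018 and 0.048 m)) and z of vial_b in the frame of vial_rack between 0 and 0.007 m and z of boat_b in the frame of boat_tray between 0 and 0.007 m and horizontal distance between crucible and dish below 0.018 m and z of crucible in the frame of dish between 0 and 0.007 m and angle between each of vial_a, boat_a, crucible, boat_b, vial_b's own z axis and vertical below 0.12 rad and linear speed of each of vial_a, boat_a, crucible, boat_b, vial_b below 0.02 m/s and angular speed of each of vial_a, boat_a, crucible, boat_b, vial_b below 0.3 rad/s and horizontal distance between vial_a and vial_b above 0.03 m and horizontal distance between boat_a and boat_b above 0.03 m); the robot touches nothing.
It fails at once if the white bottle or the beaker is pushed more than 20 mm or tipped over (distance of any of reagent, beaker from where it was at the start of the episode above 0.02 m or angle between any of reagent, beaker's own z axis and vertical above 0.4 rad).
It fails at once if a vial, boat or crucible is dropped (falls freely by more than about 28 mm) or thrown ((linear speed of vial_a above 0.75 m/s and contact force between vial_a and the fingers below 0.02 N) or (linear speed of boat_a above 0.75 m/s and contact force between boat_a and the fingers below 0.02 N) or (linear speed of crucible above 0.75 m/s and contact force between crucible and the fingers below 0.02 N) or (linear speed of boat_b above 0.75 m/s and contact force between boat_b and the fingers below 0.02 N) or (linear speed of vial_b above 0.75 m/s and contact force between vial_b and the fingers below 0.02 N)).
It also fails if it takes over 118 s, if anything falls off the work surface, if the arm or the gripper's body presses on something with over 40 N, if the wrist force passes 120 N, or if a joint passes its speed limit or range.

## Robot

A 7-joint arm with a two-finger parallel gripper is mounted at the origin on the work surface. World frame = base frame: x ahead of the robot, y to its left, z up, the work surface at z = 0. Lengths are in m, angles in rad, forces in N, time in s.
With the tool pointing down it reaches from about 0.425 to 0.95 m from the base axis. Payload 4.7 kg.
Tool frame: the origin (TCP) lies on the front face of the gripper's body, between the roots of the fingers; the fingertips stand 70 mm ahead of it and the grasp point (between the pads) lies 51 mm ahead of it; y points along the fingers, x is the direction in which the jaws open and shut, and the axes are right-handed (so a half turn about y gives the same grasp; the last joint's range is limited). The gripper opens to 87 mm and grips with 3 to 60 N. Pads are 19 mm wide; open, the fingers measure 117 mm over their backs; the gripper's body (75 mm by 190 mm) begins 51 mm behind the grasp point.
Start: joints at [-1.195, 0.469, -0.049, 1.532, 0.024, 1.141, -0.082], TCP at [0.266, 0.62, 0.292] pointing down, gripper open.
Joint ranges: [-2.59, 2.59], [-0.33, 1.99], [-1.39, 1.29], [0.1, 2.45], [-1.04, 4.18], [0.21, 1.99], [-2.66, 2.66]. Speed limits (rad/s): [2.57, 2.57, 3.14, 3.14, 3.14, 3.14, 3.14].

## Interface

Orientations are given as a unit quaternion [w, x, y, z].
In Python, from bench import ctrl gives the robot as it stands.
- The arm moves only by the tool carry_out, never from a script. Its argument "commands" is a list of rows, each a list of 7 numbers: the opening, from -1 (shut) to 1 (fully open), then the shift along the world's x, y, z in mm, then the turn, a rotation vector about the world's x, y, z in rad. A call has exactly 8 rows; each row is the pose to reach, as a shift and turn from the pose measured when the call began; what a row does not reach only later rows make up. A row lasts 1/8 s, in which the tool goes at most 62.5 mm and 10.7 degrees, less where a joint would pass 70% of its speed; a pose out of reach is approached as far as the arm can. A call with a gripper value outside its range is refused whole. The fingers move at their own pace and stop on an object; "squeeze" is the grip in N (left out, the last holds). Time passes only in rows, so rows that repeat a pose let the fingers close, or fill a call up. It gives the time, the measured TCP pose, the force and the opening at its end, in the units of the state.
- ctrl.read_state(): the state, without advancing time (a new reading comes with each control period).
- ctrl.capture(name): name is "side" or "top"; returns the picture (400x640x3 uint8, red, green, blue); there is no depth.
- ctrl.camera_info(name): a dict with "fov_y" (degrees; the focal length in pixels is half the picture's height over the tangent of half this angle, whatever the lens; pixels are square), "cx", "cy" (the principal point, pixels), "dist_coeffs" ([k1, k2, p1, p2, k3] as OpenCV has them; the pictures are not rectified), "extrinsics" (4x4, takes a point from camera to world coordinates). Camera axes: x right, y down, z forward; pixel columns grow to the right and rows downward; lengths in m; the calibration is good to about 2 mm. A picture is of the moment at which its call begins. camera_info takes no time and is no camera call.
- ctrl.close_job(): hands the job in, once; it reports no verdict.
The state is a dict: "t": time; "joint_pos": joint angles; "qvel": joint speeds; "tau": joint torques, N m; "eef_pos": TCP position; "eef_rot": TCP orientation; "force": force on the tool from outside, world axes, zero at the start; "torque": the same for the moment, N m; "finger_gap": finger opening in m.
Only numpy, scipy, OpenCV 4.12 (cv2) and the standard library are available. Lean on these libraries where they do the work, as an engineer would, in place of code of your own. Each camera call takes 0.05 s, during which the arm holds its last target. There are 200 camera calls.

## Working session

There is one attempt and no reset: what is moved stays moved. The work goes in short steps, Python scripts to look and compute and a tool call to move; the robot and the scene stay as the last step left them, time stands still between calls to the robot, and variables do not carry over. Pictures are saved under pics/ and viewed, about 12 in all and at most 16, crops included, and the job is handed in when it is done.

Besides the shell and the picture viewer there is one more tool, called after "Emit:" as name(argument=value, ...), one argument or row to a line, values as JSON. carry_out: Moves the arm, as the interface text tells. Its arguments: {"type":"object","properties":{"commands":{"type":"array","items":{"type":"array","items":{"type":"number"}}},"squeeze":{"type":"number"}},"required":["commands"]}

```bash
mkdir -p pics; ls; python3 - <<'E'
from bench import ctrl
import cv2,numpy as np
np.set_printoptions(precision=4,suppress=True)
s=ctrl.read_state()
for k in s: print(k,s[k])
for n in("top","side"):
    im=ctrl.capture(n); cv2.imwrite(f"pics/{n}0.png",cv2.resize(im[:,:,::-1],(800,500)) if 0 else im[:,:,::-1]); print(n,ctrl.camera_info(n))
E
```

```text
pics
t 0.0
joint_pos [-1.1949  0.4695 -0.0486  1.5337  0.0241  1.141  -0.0823]
qvel [ 0.0011  0.0015 -0.0007  0.     -0.0013 -0.0022 -0.0005]
tau [ -0.0002 -50.7973  -0.0812 -23.6157  -0.0615   0.038    0.0002]
eef_pos [0.2656 0.62   0.2912]
eef_rot [-0.5899  0.5907  0.3887 -0.3899]
force [-0.4465  0.1808  1.1584]
torque [-0.0342 -0.0009  0.0346]
finger_gap 0.08710402917219251
top {'fov_y': 52.32547377814666, 'cx': 318.03284799838036, 'cy': 203.1217106532815, 'dist_coeffs': array([-0.0321,  0.    ,  0.    ,  0.    ,  0.    ]), 'extrinsics': array([[ 0.0125, -0.999 ,  0.0438,  0.4216],
       [-0.9999, -0.0128, -0.008 ,  0.0006],
       [ 0.0085, -0.0437, -0.999 ,  1.4172],
       [ 0.    ,  0.    ,  0.    ,  1.    ]])}
side {'fov_y': 49.06646195905777, 'cx': 324.91241056163454, 'cy': 199.26102752669522, 'dist_coeffs': array([0.0355, 0.    , 0.    , 0.    , 0.    ]), 'extrinsics': array([[ 0.9856, -0.0846,  0.1463,  0.3061],
       [-0.1681, -0.5779,  0.7986, -1.1192],
       [ 0.017 , -0.8117, -0.5838,  0.8628],
       [ 0.    ,  0.    ,  0.    ,  1.    ]])}
```

View pics/top0.png

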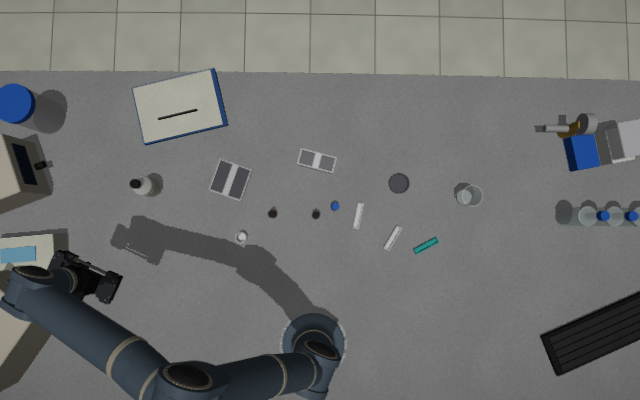

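View pics/side0.png

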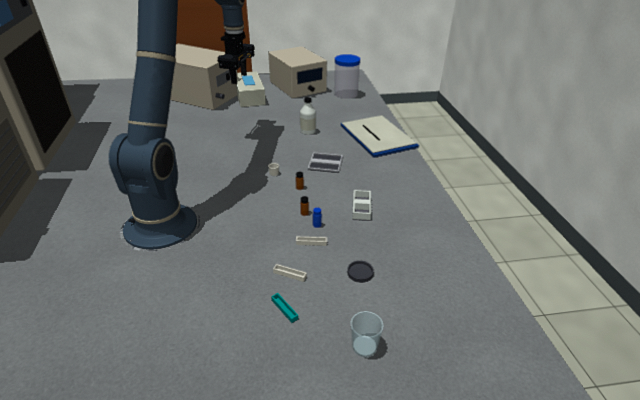

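Top view: tray (230,179), rack (317,161), dish (399,183), vials (272,213) and (316,214), with a blue look-alike at (335,206). Boats at (358,215) and (393,237), turquoise at (426,245), crucible at (242,237). The bottle is at about (140,184) and the beaker at (468,195). I'll enlarge both views.

```bash
python3 - <<'E'
import cv2,numpy as np
a=cv2.imread("pics/top0.png")
c=np.vstack([cv2.resize(a[140:260,200:330],None,fx=6,fy=6,interpolation=cv2.INTER_CUBIC)[:, :780]])
cv2.imwrite("pics/c1.png",cv2.resize(a[140:255,200:340],None,fx=5.2,fy=5.2,interpolation=cv2.INTER_CUBIC))
cv2.imwrite("pics/c2.png",cv2.resize(a[140:255,300:440],None,fx=5.2,fy=5.2,interpolation=cv2.INTER_CUBIC))
E
```

```text
(no output)
```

View pics/c1.png

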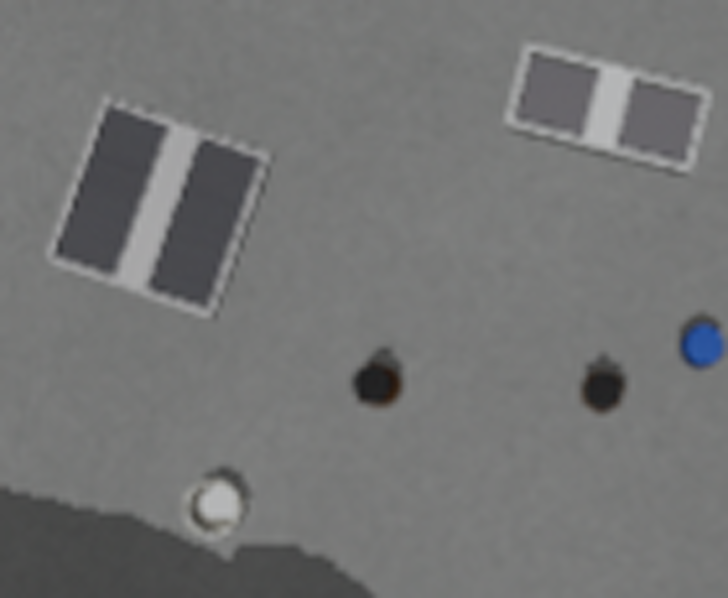

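View pics/c2.png

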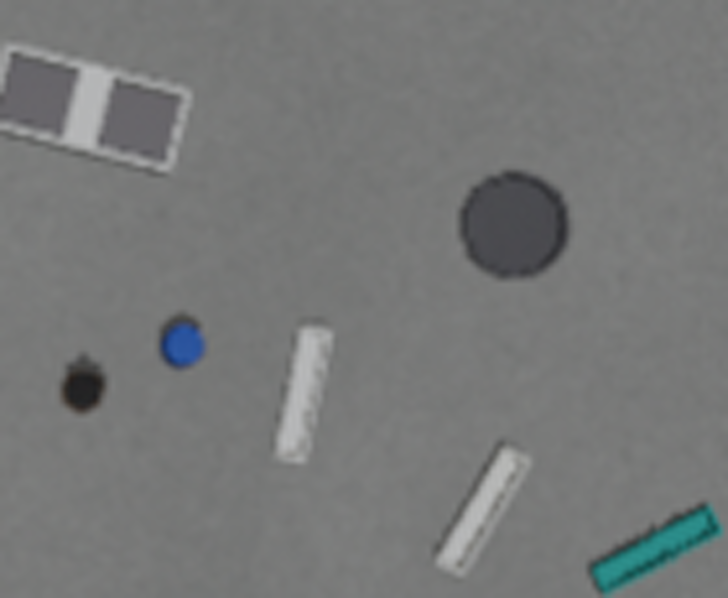

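c1 shows the tray corners, rack corners, both vial caps at (376,383) and (602,389), and the crucible rim at (214,504). c2 shows the dish at (514,225), with boats near (304,394) and (484,508). Next I convert these to world positions.

```bash
cat > h.py <<'E'
from bench import ctrl
import cv2,numpy as np
from scipy.spatial.transform import Rotation as R
np.set_printoptions(precision=4,suppress=True)
def K(n):
    c=ctrl.camera_info(n); f=200/np.tan(np.radians(c['fov_y']/2))
    return np.array([[f,0,c['cx']],[0,f,c['cy']],[0,0,1]]),c['dist_coeffs'],c['extrinsics']
def world(n,px,z):
    k,d,E=K(n); u=cv2.undistortPoints(np.float64(px).reshape(-1,1,2),k,d)[:,0]
    r=np.c_[u,np.ones(len(u))]@E[:3,:3].T; o=E[:3,3]
    return o+r*((z-o[2])/r[:,2])[:,None]
def proj(n,P):
    k,d,E=K(n); W=np.linalg.inv(E)
    return cv2.projectPoints(np.float64(P).reshape(-1,1,3),cv2.Rodrigues(W[:3,:3])[0],W[:3,3],k,d)[0][:,0]
def st():
    s=ctrl.read_state(); r=R.from_quat(s['eef_rot'],scalar_first=True).as_matrix()
    print("t",s['t'],"pos",s['eef_pos'],"x",r[:,0],"y",r[:,1],"F",s['force'],"gap",s['finger_gap'],"q",s['joint_pos'])
E
python3 - <<'E'
from h import *
def c(off,pts): return (np.array(pts,float)+.5)/5.2-.5+np.array(off)
A=(200,140);B=(300,140)
for nm,o,p,z in [("tray",A,[(108,97),(270,154),(212,318),(50,258)],.01),("rack",A,[(525,42),(711,90),(690,174),(504,125)],.029),
 ("boat1",B,[(302,325),(334,330),(305,462),(275,457)],.016),("boat2",B,[(505,440),(532,462),(462,577),(434,562)],.016)]:
    w=world("top",c(o,p),z)[:,:2]; e=np.roll(w,-1,0)-w
    print(nm,w.mean(0),"sides",np.linalg.norm(e,axis=1),"ang",np.degrees(np.arctan2(e[:,1],e[:,0])),"side px",proj("side",np.r_[w.mean(0),z]))
for nm,o,p,z in [("dish",B,(514,225),.014),("vial1",A,(376,383),.06),("vial2",A,(602,389),.06),("blue",A,(703,343),.06),("cruc",A,(214,504),.034)]:
    w=world("top",[c(o,p)],z)[0]; print(nm,w,np.hypot(*w[:2]),proj("side",w))
print(world("top",[(136,183)],.15),world("top",[(468,195)],.08))
st()
E
```

```text
tray [0.5621 0.2944] sides [0.1153 0.116  0.1156 0.1143] ang [-108.6963  161.706    70.4683  -18.4286] side px [[324.9407 160.7277]]
rack [ 0.6295 -0.0031] sides [0.1269 0.0575 0.1268 0.0568] ang [-103.7805  166.6455   75.9407  -13.2505] side px [[360.8544 200.6567]]
boat1 [ 0.4431 -0.149 ] sides [0.0215 0.0896 0.0201 0.0893] ang [-98.1446 168.0588  81.245  -11.0728] side px [[310.4481 238.4152]]
boat2 [ 0.3673 -0.2686] sides [0.0231 0.0893 0.021  0.0936] ang [-128.5128  148.9004   62.5312  -29.9333] side px [[288.8692 269.9846]]
dish [ 0.5571 -0.2886  0.014 ] 0.627423217806127 [[359.1441 268.1697]]
vial1 [0.4454 0.143  0.06  ] 0.4678274119644908 [[298.9859 173.0528]]
vial2 [ 0.4434 -0.0018  0.06  ] 0.4434400045068385 [[303.915 197.469]]
blue [ 0.4738 -0.0663  0.06  ] 0.4783812237882429 [[316.5549 208.7958]]
cruc [0.3657 0.2499 0.034 ] 0.4429626440827754 [[273.6083 165.1232]]
[[0.533  0.5612 0.15  ]] [[ 0.5137 -0.507   0.08  ]]
t 0.1 pos [0.2657 0.6201 0.2913] x [ 0.3938  0.9192 -0.0017] y [-0.0006 -0.0016 -1.    ] F [0.2974 0.3925 0.1356] gap 0.08712323488078022 q [-1.1949  0.4694 -0.0486  1.5336  0.0241  1.141  -0.0823]
```

```bash
python3 - <<'E'
import cv2
a=cv2.imread("pics/side0.png")
cv2.imwrite("pics/s1.png",cv2.resize(a[140:295,255:395],None,fx=3.8,fy=3.8,interpolation=cv2.INTER_CUBIC))
E
```

```text
(no output)
```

View pics/s1.png

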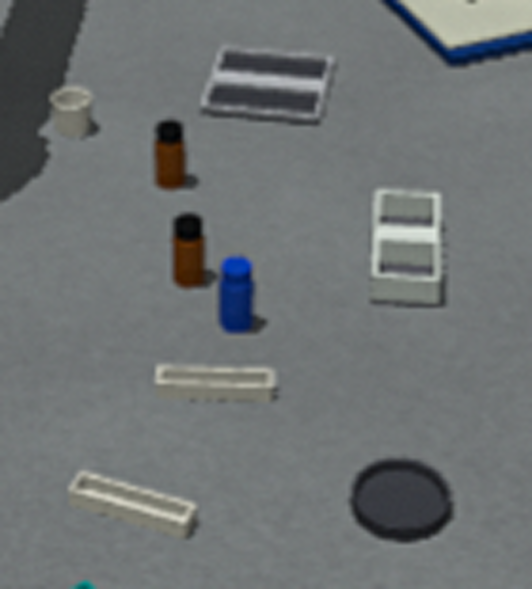

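The side view agrees with the top: vial caps at (299.5,173.2) and (304.2,197.9), crucible rim at (273.9,165.5), each within about 1 px. The dish is off by about 2 px. I'll start with the crucible.

Emit:
carry_out(
  commands=[
    [1,25,-60,-15,0,0,0],
    [1,50,-120,-30,0,0,0],
    [1,65,-180,-50,0,0,0],
    [1,80,-240,-70,0,0,0],
    [1,90,-300,-90,0,0,0],
    [1,95,-350,-100,0,0,0],
    [1,100,-370,-110,0,0,0],
    [1,100,-370,-110,0,0,0],
  ],
  squeeze=10,
)

```text
t: 1.1
eef_pos: [0.3655, 0.2479, 0.1806]
eef_rot: [-0.591, 0.592, 0.387, -0.389]
force: [0.3, 0.9, -0.1]
finger_gap: 0.0869
```

Emit:
carry_out(
  commands=[
    [1,0,2,-40,0,0,0],
    [1,0,2,-80,0,0,0],
    [1,0,2,-97,0,0,0],
    [1,0,2,-97,0,0,0],
    [-1,0,2,-97,0,0,0],
    [-1,0,2,-97,0,0,0],
    [-1,0,2,-97,0,0,0],
    [-1,0,2,-97,0,0,0],
  ],
)

```text
t: 2.1
eef_pos: [0.3657, 0.25, 0.084]
eef_rot: [-0.591, 0.592, 0.387, -0.389]
force: [-0.4, 1.3, -0.3]
finger_gap: 0.0548
```

Emit:
carry_out(
  commands=[
    [-1,0,0,0,0,0,0],
    [-1,0,0,0,0,0,0],
    [-1,0,0,0,0,0,0],
    [-1,0,0,0,0,0,0],
    [-1,0,0,0,0,0,0],
    [-1,0,0,20,0,0,0],
    [-1,0,0,60,0,0,0],
    [-1,0,0,100,0,0,0],
  ],
)

```text
t: 3.1
eef_pos: [0.3652, 0.2497, 0.1846]
eef_rot: [-0.59, 0.592, 0.386, -0.39]
force: [1.6, 0.1, -1.4]
finger_gap: 0.0375
```

Emit:
carry_out(
  commands=[
    [-1,12,-25,5,0,0,0],
    [-1,27,-70,5,0,0,0],
    [-1,44,-120,5,0,0,0],
    [-1,62,-170,5,0,0,0],
    [-1,80,-220,5,0,0,0],
    [-1,98,-270,5,0,0,0],
    [-1,116,-320,5,0,0,0],
    [-1,134,-370,5,0,0,0],
  ],
)

```text
t: 4.1
eef_pos: [0.4993, -0.1218, 0.1893]
eef_rot: [-0.591, 0.591, 0.386, -0.39]
force: [1.3, 1.1, -1.3]
finger_gap: 0.0375
```

Emit:
carry_out(
  commands=[
    [-1,18,-55,0,0,0,0],
    [-1,36,-105,0,0,0,0],
    [-1,52,-145,0,0,0,0],
    [-1,58,-165,0,0,0,0],
    [-1,58,-169,0,0,0,0],
    [-1,58,-169,-25,0,0,0],
    [-1,58,-169,-50,0,0,0],
    [-1,58,-169,-70,0,0,0],
  ],
)

```text
t: 5.1
eef_pos: [0.557, -0.2884, 0.1182]
eef_rot: [0.591, -0.59, -0.387, 0.391]
force: [-0.5, -0.4, -0.0]
finger_gap: 0.0376
```

Emit:
carry_out(
  commands=[
    [-1,0,0,-15,0,0,0],
    [-1,0,0,-24,0,0,0],
    [-1,0,0,-28,0,0,0],
    [-1,0,0,-30,0,0,0],
    [-1,0,0,-30,0,0,0],
    [-1,0,0,-30,0,0,0],
    [0.5,0,0,-30,0,0,0],
    [0.5,0,0,-30,0,0,0],
  ],
)

```text
t: 6.1
eef_pos: [0.5571, -0.2884, 0.0884]
eef_rot: [0.591, -0.59, -0.387, 0.39]
force: [0.8, 0.6, 0.2]
finger_gap: 0.0501
```

Emit:
carry_out(
  commands=[
    [1,0,0,0,0,0,0],
    [1,0,0,0,0,0,0],
    [1,0,0,0,0,0,0],
    [1,0,0,30,0,0,0],
    [1,-10,0,60,0,0,-0.03],
    [1,-50,5,75,0,0,-0.06],
    [1,-100,10,90,0,0,-0.1],
    [1,-150,15,90,0,0,-0.13],
  ],
)

```text
t: 7.1
eef_pos: [0.4063, -0.2737, 0.1796]
eef_rot: [-0.614, 0.615, 0.348, -0.35]
force: [0.4, -0.6, 0.5]
finger_gap: 0.0869
```

Emit:
carry_out(
  commands=[
    [0,-20,3,0,0,0,0],
    [0,-39,5,-10,0,0,0],
    [0,-39,5,-30,0,0,0],
    [0,-39,5,-50,0,0,0],
    [0,-39,5,-75,0,0,0],
    [0,-39,5,-95,0,0,0],
    [0,-39,5,-102,0,0,0],
    [0,-39,5,-102,0,0,0],
  ],
)

```text
t: 8.1
eef_pos: [0.3673, -0.2688, 0.0776]
eef_rot: [-0.614, 0.615, 0.348, -0.35]
force: [0.4, 0.2, 0.2]
finger_gap: 0.0436
```

Emit:
carry_out(
  commands=[
    [-1,0,0,0,0,0,0],
    [-1,0,0,0,0,0,0],
    [-1,0,0,0,0,0,0],
    [-1,0,0,0,0,0,0],
    [-1,0,0,0,0,0,0],
    [-1,0,0,0,0,0,0],
    [-1,0,0,0,0,0,0],
    [-1,0,0,0,0,0,0],
  ],
)

```text
t: 9.1
eef_pos: [0.3675, -0.2689, 0.0779]
eef_rot: [-0.614, 0.615, 0.348, -0.35]
force: [-0.2, 0.3, 5.6]
finger_gap: 0.02
```

Emit:
carry_out(
  commands=[
    [-1,0,0,20,0,0,0],
    [-1,5,5,55,0,0,0],
    [-1,25,30,90,0,0,0.02],
    [-1,55,70,110,0,0,0.05],
    [-1,80,115,115,0,0,0.08],
    [-1,100,165,115,0,0,0.11],
    [-1,115,215,115,0,0,0.14],
    [-1,130,265,115,0,0,0.17],
  ],
)

```text
t: 10.1
eef_pos: [0.4976, -0.0023, 0.1927]
eef_rot: [-0.582, 0.583, 0.4, -0.401]
force: [0.9, -0.6, -0.4]
finger_gap: 0.02
```

Emit:
carry_out(
  commands=[
    [-1,12,50,0,0,0,0.01],
    [-1,22,100,0,0,0,0.02],
    [-1,32,150,0,0,0,0.03],
    [-1,42,200,0,0,0,0.04],
    [-1,52,245,0,0,0,0.04],
    [-1,54,265,0,0,0,0.04],
    [-1,54,267,-20,0,0,0.04],
    [-1,54,267,-50,0,0,0.04],
  ],
)

```text
t: 11.1
eef_pos: [0.552, 0.2641, 0.1427]
eef_rot: [-0.574, 0.576, 0.411, -0.412]
force: [0.4, -0.1, -1.0]
finger_gap: 0.0199
```

Emit:
carry_out(
  commands=[
    [-1,0,-1,-25,0,0,0],
    [-1,0,-1,-45,0,0,0],
    [-1,0,-1,-55,0,0,0],
    [-1,0,-1,-59,0,0,0],
    [-1,0,-1,-61,0,0,0],
    [-1,0,-1,-61,0,0,0],
    [-1,0,-1,-61,0,0,0],
    [-1,0,-1,-61,0,0,0],
  ],
)

```text
t: 12.1
eef_pos: [0.5521, 0.2632, 0.0821]
eef_rot: [-0.574, 0.576, 0.412, -0.412]
force: [-0.9, -1.1, -0.6]
finger_gap: 0.0199
```

Emit:
carry_out(
  commands=[
    [0,0,0,0,0,0,0],
    [0,0,0,0,0,0,0],
    [0,0,0,0,0,0,0],
    [0,0,0,0,0,0,0],
    [0,0,0,40,0,0,0],
    [0,0,-10,80,0,0,0.03],
    [0,-5,-60,110,0,0,0.06],
    [0,-15,-115,110,0,0,0.1],
  ],
)

```text
t: 13.1
eef_pos: [0.5387, 0.148, 0.1949]
eef_rot: [-0.551, 0.554, 0.443, -0.439]
force: [1.2, -0.8, -0.9]
finger_gap: 0.0437
```

Emit:
carry_out(
  commands=[
    [0,-12,-55,0,0,0,0.03],
    [0,-24,-110,0,0,0,0.03],
    [0,-36,-165,0,0,0,0.03],
    [0,-50,-220,0,0,0,0.03],
    [0,-65,-270,0,0,0,0.03],
    [0,-85,-290,0,0,0,0.03],
    [0,-94,-297,-20,0,0,0.03],
    [0,-94,-297,-50,0,0,0.03],
  ],
)

```text
t: 14.1
eef_pos: [0.4446, -0.1502, 0.1452]
eef_rot: [-0.544, 0.549, 0.451, -0.446]
force: [-0.1, 0.4, -0.7]
finger_gap: 0.0432
```

```bash
python3 - <<'E'
from h import *
st()
a=ctrl.capture("top")[:,:,::-1]; cv2.imwrite("pics/t2.png",cv2.resize(a[140:260,200:440],None,fx=3.3,fy=3.3,interpolation=cv2.INTER_CUBIC))
E
```

```text
t 14.1 pos [ 0.4446 -0.1502  0.1452] x [0.1951 0.9808 0.0011] y [ 0.01   -0.0009 -0.9999] F [-0.1348  0.4017 -0.7227] gap 0.043212392546613465 q [ 0.0592  0.3366  0.213   2.1653 -0.12    0.6403  1.7308]
```

View pics/t2.png

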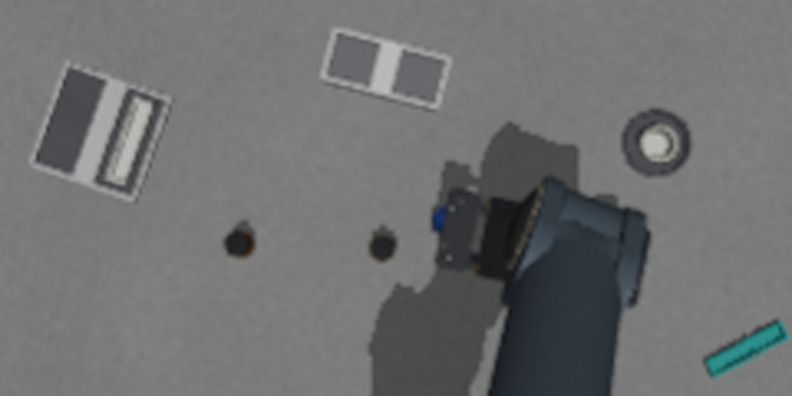

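The boat lies centred in the right slot at about (131,140), and the crucible is centred in the dish at (657,143). Now boat 1.

Emit:
carry_out(
  commands=[
    [0,-1,1,-30,0,0,0],
    [0,-1,1,-55,0,0,0],
    [0,-1,1,-67,0,0,0],
    [0,-1,1,-67,0,0,0],
    [-1,-1,1,-67,0,0,0],
    [-1,-1,1,-67,0,0,0],
    [-1,-1,1,-67,0,0,0],
    [-1,-1,1,-67,0,0,0],
  ],
)

```text
t: 15.15
eef_pos: [0.4419, -0.148, 0.0751]
eef_rot: [-0.546, 0.547, 0.45, -0.448]
force: [-0.5, 0.3, 4.9]
finger_gap: 0.0197
```

Emit:
carry_out(
  commands=[
    [-1,0,0,0,0,0,0],
    [-1,0,0,0,0,0,0],
    [-1,0,0,0,0,0,0],
    [-1,0,0,20,0,0,0],
    [-1,0,0,60,0,0,0],
    [-1,5,10,100,0,0,-0.02],
    [-1,15,40,115,0,0,-0.04],
    [-1,30,85,115,0,0,-0.06],
  ],
)

```text
t: 16.15
eef_pos: [0.4727, -0.0634, 0.1917]
eef_rot: [-0.559, 0.562, 0.433, -0.429]
force: [0.2, 0.1, -0.7]
finger_gap: 0.0198
```

Emit:
carry_out(
  commands=[
    [-1,15,50,0,0,0,-0.01],
    [-1,28,105,0,0,0,-0.02],
    [-1,42,160,0,0,0,-0.03],
    [-1,56,215,0,0,0,-0.04],
    [-1,70,270,0,0,0,-0.05],
    [-1,84,325,0,0,0,-0.066],
    [-1,97,370,0,0,0,-0.066],
    [-1,100,389,0,0,0,-0.066],
  ],
)

```text
t: 17.15
eef_pos: [0.5721, 0.329, 0.1908]
eef_rot: [-0.572, 0.575, 0.415, -0.412]
force: [-0.3, 0.8, -0.3]
finger_gap: 0.0198
```

Emit:
carry_out(
  commands=[
    [-1,0,0,-30,0,0,0],
    [-1,0,0,-70,0,0,0],
    [-1,0,0,-92,0,0,0],
    [-1,0,0,-104,0,0,0],
    [-1,0,0,-109,0,0,0],
    [-1,0,0,-111,0,0,0],
    [-1,0,0,-111,0,0,0],
    [-1,0,0,-111,0,0,0],
  ],
)

```text
t: 18.15
eef_pos: [0.5724, 0.3293, 0.0806]
eef_rot: [-0.572, 0.575, 0.416, -0.411]
force: [0.2, -0.5, -0.2]
finger_gap: 0.0197
```

Emit:
carry_out(
  commands=[
    [-1,0,-2,0,0,0,0],
    [-1,0,-4,0,0,0,0],
    [-1,0,-4,-0.5,0,0,0],
    [0,0,-4,-0.5,0,0,0],
    [0,0,-4,-0.5,0,0,0],
    [0,0,-4,-0.5,0,0,0],
    [0,0,-4,-0.5,0,0,0],
    [0,0,-4,30,0,0,0],
  ],
)

```text
t: 19.15
eef_pos: [0.5708, 0.3242, 0.1084]
eef_rot: [-0.572, 0.575, 0.414, -0.413]
force: [-0.4, 0.7, -0.2]
finger_gap: 0.0431
```

Emit:
carry_out(
  commands=[
    [1,0,0,50,0,0,0],
    [1,0,-10,90,0,0,-0.15],
    [1,-20,-50,90,0,0,-0.33],
    [1,-50,-90,90,0,0,-0.5],
    [1,-80,-130,90,0,0,-0.68],
    [1,-110,-165,90,0,0,-0.86],
    [1,-125,-181,90,0,0,-1.04],
    [1,-125,-181,90,0,0,-1.22],
  ],
)

```text
t: 20.15
eef_pos: [0.4442, 0.1414, 0.1984]
eef_rot: [-0.706, 0.708, 0.006, -0.009]
force: [0.0, 0.2, -0.0]
finger_gap: 0.0869
```

Emit:
carry_out(
  commands=[
    [1,0,0,0,0,0,-0.13],
    [1,0,0,0,0,0,-0.26],
    [1,0,0,0,0,0,-0.26],
    [1,0,0,0,0,0,-0.26],
    [1,0,0,0,0,0,-0.26],
    [1,0,0,-10,0,0,-0.26],
    [1,0,0,-20,0,0,-0.26],
    [1,0,0,-20,0,0,-0.26],
  ],
)

```text
t: 21.15
eef_pos: [0.4435, 0.1411, 0.1772]
eef_rot: [-0.701, 0.703, -0.086, 0.082]
force: [-0.2, -0.5, 0.2]
finger_gap: 0.0873
```

Emit:
carry_out(
  commands=[
    [1,2,2,-35,0,0,0],
    [1,2,2,-65,0,0,0],
    [1,2,2,-80,0,0,0],
    [-1,2,2,-80,0,0,0],
    [-1,2,2,-80,0,0,0],
    [-1,2,2,-80,0,0,0],
    [-1,2,2,-80,0,0,0],
    [-1,2,2,-80,0,0,0],
  ],
)

```text
t: 22.15
eef_pos: [0.4456, 0.1432, 0.0976]
eef_rot: [-0.701, 0.703, -0.086, 0.082]
force: [0.6, 0.5, -0.4]
finger_gap: 0.0453
```

Emit:
carry_out(
  commands=[
    [-1,0,0,0,0,0,0],
    [-1,0,0,0,0,0,0],
    [-1,0,0,0,0,0,0],
    [-1,0,0,0,0,0,0],
    [-1,0,0,0,0,0,0],
    [-1,0,0,0,0,0,0],
    [-1,0,0,0,0,0,0],
    [-1,0,0,0,0,0,0],
  ],
)

```text
t: 23.15
eef_pos: [0.4457, 0.1432, 0.0976]
eef_rot: [-0.701, 0.703, -0.086, 0.082]
force: [1.1, -0.2, 0.2]
finger_gap: 0.0271
```

Emit:
carry_out(
  commands=[
    [-1,0,0,20,0,0,0],
    [-1,0,0,50,0,0,0],
    [-1,15,-9,80,0,0,0],
    [-1,50,-29,90,0,0,0],
    [-1,95,-55,90,0,0,0],
    [-1,140,-82,90,0,0,0],
    [-1,178,-104,90,0,0,0],
    [-1,192,-112,90,0,0,0],
  ],
)

```text
t: 24.15
eef_pos: [0.639, 0.0291, 0.1871]
eef_rot: [-0.7, 0.704, -0.087, 0.083]
force: [0.0, -0.4, -0.5]
finger_gap: 0.0274
```

```bash
python3 - <<'E'
from h import *
st()
a=ctrl.capture("side")[:,:,::-1]; cv2.imwrite("pics/s2.png",cv2.resize(a[110:290,250:410],None,fx=3.3,fy=3.3,interpolation=cv2.INTER_CUBIC))
E
```

```text
t 24.15 pos [0.639  0.0291 0.1871] x [ 0.971  -0.239  -0.0044] y [-0.0056 -0.0043 -1.    ] F [ 0.0003 -0.3711 -0.4849] gap 0.027378531863280525 q [-0.4628  0.5529  0.4957  1.7444 -0.3118  0.9296 -0.0809]
```

View pics/s2.png

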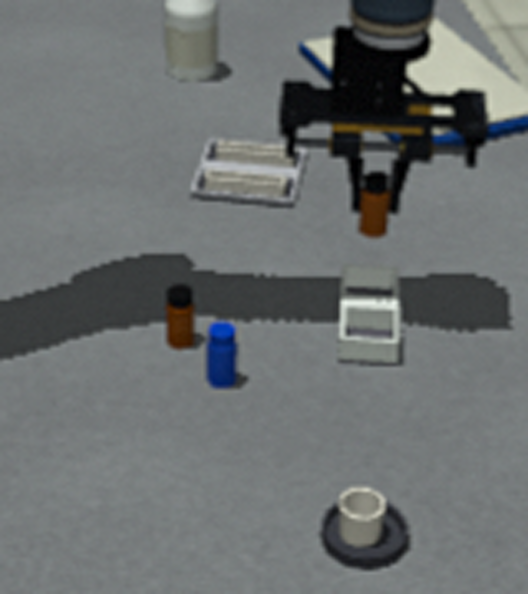

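The vial hangs upright in the gripper at (373,205), both boats lie in the tray, and the crucible stands in the dish at (362,515). Setting it into the far bay.

Emit:
carry_out(
  commands=[
    [-1,-1,2,-30,0,0,0],
    [-1,-1,2,-55,0,0,0],
    [-1,-1,2,-72,0,0,0],
    [-1,-1,2,-80,0,0,0],
    [-1,-1,2,-84,0,0,0],
    [-1,-1,2,-85.5,0,0,0],
    [-1,-1,2,-85.5,0,0,0],
    [-1,-1,2,-85.5,0,0,0],
  ],
)

```text
t: 25.2
eef_pos: [0.6389, 0.0308, 0.1022]
eef_rot: [-0.7, 0.704, -0.086, 0.084]
force: [-0.1, -0.2, -0.5]
finger_gap: 0.0274
```

Emit:
carry_out(
  commands=[
    [0.2,0,0,0,0,0,0],
    [0.2,0,0,0,0,0,0],
    [0.2,0,0,0,0,0,0],
    [0.2,0,0,0,0,0,0],
    [0.5,0,0,25,0,0,0],
    [1,0,0,60,0,0,0],
    [1,-5,0,90,0,0,0],
    [1,-45,-8,90,0,0,0],
  ],
)

```text
t: 26.2
eef_pos: [0.5968, 0.0232, 0.1949]
eef_rot: [-0.701, 0.703, -0.083, 0.086]
force: [-0.6, -1.1, 0.2]
finger_gap: 0.0828
```

Emit:
carry_out(
  commands=[
    [1,-45,-8,0,0,0,0],
    [1,-95,-15,0,0,0,0],
    [1,-135,-22,0,0,0,0],
    [1,-149,-25,0,0,0,0],
    [1,-149,-25,-20,0,0,0],
    [1,-149,-25,-45,0,0,0],
    [1,-149,-25,-65,0,0,0],
    [1,-149,-25,-65,0,0,0],
  ],
)

```text
t: 27.2
eef_pos: [0.448, -0.0018, 0.129]
eef_rot: [-0.7, 0.704, -0.084, 0.086]
force: [-0.1, -0.4, -0.1]
finger_gap: 0.0867
```

Target is vial 2 at (0.4434, -0.0018), grasp z 0.097.

Emit:
carry_out(
  commands=[
    [1,-4,0,-20,0,0,0],
    [1,-4,0,-31.5,0,0,0],
    [-1,-4,0,-31.5,0,0,0],
    [-1,-4,0,-31.5,0,0,0],
    [-1,-4,0,-31.5,0,0,0],
    [-1,-4,0,-31.5,0,0,0],
    [-1,-4,0,-31.5,0,0,0],
    [-1,-4,0,-31.5,0,0,0],
  ],
)

```text
t: 28.2
eef_pos: [0.4441, -0.0018, 0.0976]
eef_rot: [-0.7, 0.704, -0.084, 0.086]
force: [0.3, -0.5, -0.3]
finger_gap: 0.0349
```

Emit:
carry_out(
  commands=[
    [-1,0,0,0,0,0,0],
    [-1,0,0,0,0,0,0],
    [-1,0,0,0,0,0,0],
    [-1,0,0,0,0,0,0],
    [-1,0,0,0,0,0,0],
    [-1,0,0,15,0,0,0],
    [-1,0,0,45,0,0,0],
    [-1,0,0,85,0,0,0],
  ],
)

```text
t: 29.2
eef_pos: [0.4435, -0.002, 0.1838]
eef_rot: [-0.7, 0.704, -0.084, 0.086]
force: [0.7, -0.4, 0.4]
finger_gap: 0.0275
```

Emit:
carry_out(
  commands=[
    [-1,15,-3,5,0,0,0],
    [-1,50,-10,5,0,0,0],
    [-1,90,-18,5,0,0,0],
    [-1,130,-26,5,0,0,0],
    [-1,162,-33,5,0,0,0],
    [-1,178,-35,5,0,0,0],
    [-1,178,-35,0,0,0,0],
    [-1,178,-35,-15,0,0,0],
  ],
)

```text
t: 30.2
eef_pos: [0.6211, -0.0371, 0.1681]
eef_rot: [-0.7, 0.704, -0.084, 0.085]
force: [-0.8, -0.5, -0.8]
finger_gap: 0.0272
```

Emit:
carry_out(
  commands=[
    [-1,0,0,-25,0,0,0],
    [-1,0,0,-45,0,0,0],
    [-1,0,0,-57,0,0,0],
    [-1,0,0,-63,0,0,0],
    [-1,0,0,-65,0,0,0],
    [-1,0,0,-66,0,0,0],
    [-1,0,0,-66,0,0,0],
    [-1,0,0,-66,0,0,0],
  ],
)

```text
t: 31.2
eef_pos: [0.6213, -0.037, 0.1025]
eef_rot: [-0.7, 0.704, -0.084, 0.086]
force: [0.6, 0.3, -0.3]
finger_gap: 0.0272
```

Emit:
carry_out(
  commands=[
    [0.2,0,0,0,0,0,0],
    [0.2,0,0,0,0,0,0],
    [0.2,0,0,0,0,0,0],
    [0.2,0,0,0,0,0,0],
    [0.5,0,0,25,0,0,0],
    [1,0,0,60,0,0,0],
    [1,-5,0,100,0,0,0],
    [1,-50,0,120,0,0,0],
  ],
)

```text
t: 32.2
eef_pos: [0.5737, -0.0371, 0.2249]
eef_rot: [-0.7, 0.704, -0.082, 0.088]
force: [-0.5, -0.6, -1.0]
finger_gap: 0.083
```

Emit:
carry_out(
  commands=[
    [1,-40,0,20,0,0,0],
    [1,-90,0,30,0,0,0],
    [1,-110,0,30,0,0,0],
    [1,-110,0,30,0,0,0],
    [1,-110,0,30,0,0,0],
    [1,-110,0,30,0,0,0],
    [1,-110,0,30,0,0,0],
    [1,-110,0,30,0,0,0],
  ],
)

```text
t: 33.2
eef_pos: [0.464, -0.0372, 0.2547]
eef_rot: [-0.7, 0.704, -0.082, 0.087]
force: [-0.2, -0.3, 0.1]
finger_gap: 0.0871
```

```bash
python3 - <<'E'
from h import *
st()
a=ctrl.capture("side")[:,:,::-1]; cv2.imwrite("pics/s3.png",cv2.resize(a[110:290,250:410],None,fx=3.3,fy=3.3,interpolation=cv2.INTER_CUBIC))
a=ctrl.capture("top")[:,:,::-1]; cv2.imwrite("pics/t3.png",cv2.resize(a[140:260,200:440],None,fx=3.3,fy=3.3,interpolation=cv2.INTER_CUBIC))
E
```

```text
t 33.2 pos [ 0.464  -0.0372  0.2547] x [ 0.9713 -0.2376  0.0087] y [ 0.0072 -0.0073 -0.9999] F [-0.2373 -0.3093  0.1255] gap 0.08711335349793402 q [-0.5666  0.1778  0.6293  2.0876 -0.1239  0.9058 -0.1089]
```

View pics/s3.png

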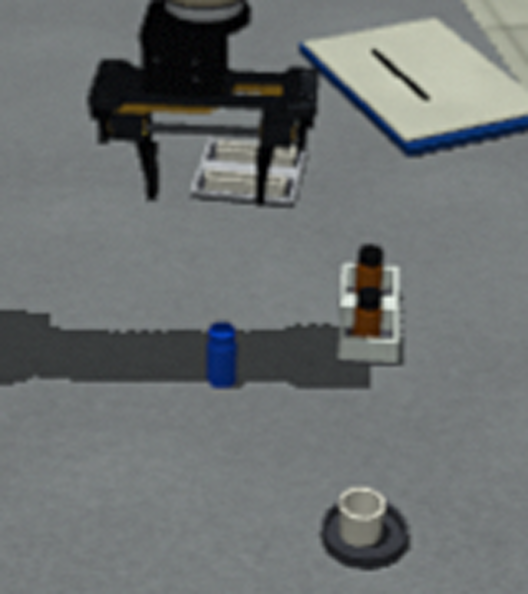

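View pics/t3.png

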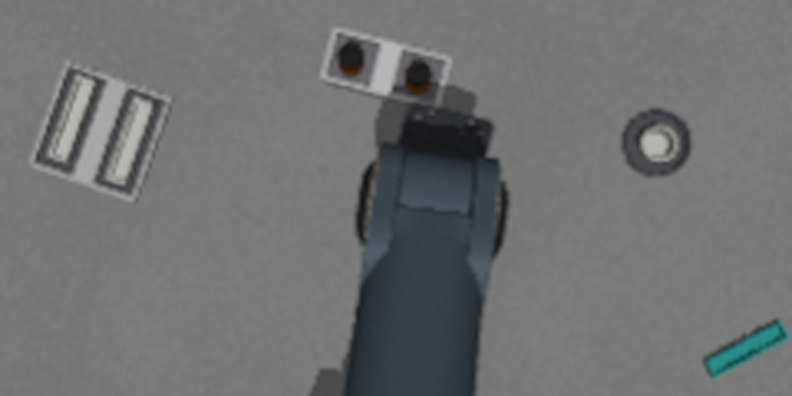

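The final views show both boats in their slots, caps at (351,53) and (418,74) in the rack bays, and the crucible in the dish at (657,143). A numerical check of the vials and crucible follows, then I hand in.

```bash
python3 - <<'E'
from h import *
def rel(w,c,a): a=np.radians(a); d=w[:2]-np.array(c); return np.array([[np.cos(a),np.sin(a)],[-np.sin(a),np.cos(a)]])@d
t=lambda p:[(p[0]+.5)/3.3-.5+200,(p[1]+.5)/3.3-.5+140]
s=lambda p:[(p[0]+.5)/3.3-.5+250,(p[1]+.5)/3.3-.5+110]
for nm,p,q in[("vialL",(351,52),(370,250)),("vialR",(418,73),(369,294))]:
    for n,x in(("top",t(p)),("side",s(q))): print(nm,n,rel(world(n,[x],.064)[0],(.6295,-.0031),-13.6))
for nm,p in[("boatL",(73,119)),("boatR",(131,140))]: print(nm,rel(world("top",[t(p)],.02)[0],(.5621,.2944),-18.7))
print("cruc",world("top",[t((657,143))],.038)[0],world("side",[s((362,503))],.038)[0])
E
```

```text
vialL top [0.0022 0.0366]
vialL side [0.0006 0.0369]
vialR top [-0.0017 -0.0345]
vialR side [-0.0003 -0.0383]
boatL [0.0016 0.0299]
boatR [ 0.0011 -0.0348]
cruc [ 0.5544 -0.2847  0.038 ] [ 0.5559 -0.2897  0.038 ]
```

```bash
python3 -c "
from bench import ctrl
print(ctrl.close_job(), ctrl.read_state()['t'])"
```

```text
the job is handed in; nothing more can be done
the job is handed in; nothing more can be done
```

All five pieces are in their places, and the job was handed in at about 33 s of the 118 s allowed. Both vials stand in the rack bays, both boats lie open side up in the tray slots, and the crucible stands in the dish.

**Position checks:** in the last pictures, the vial caps measured within about 4 mm of their bay centres in both views. The boats measured within about 4 mm of their slot centres, from the top view only. The crucible measured within 5 mm of the dish centre in both views. All of these are inside the limits.

**Disagreements:** the top and side views differed by about 4 to 5 mm for the right-hand vial and the crucible, and by about 2 px on the dish itself.

**Not measured:**
- **Floor contact and tilt:** I judged these only from the release heights and the pictures. The second boat was let go about 1–2 mm above its slot floor.
- **Bottle and beaker:** the arm stayed well away from both, but I didn't measure them again at the end.

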